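Change the cold store over to the standby supply that is free

ROBOT

A 6-joint arm with a two-finger parallel gripper is mounted at the origin on the work surface. World frame = base frame: x ahead of the robot, y to its left, z up, the work surface at z = 0. Lengths are in m, angles in rad, forces in N, time in s.
With the tool pointing down it reaches from about 0.325 to 0.85 m from the base axis. Payload 15.5 kg.
Tool frame: the origin (TCP) lies midway between the tips of the shut fingers; the grasp point (between the pads) lies 19 mm behind it; z points along the fingers, y is the direction in which the jaws open and shut (so a half turn about z gives the same grasp; the last joint's range is limited). The gripper opens to 91 mm and grips with 3 to 60 N. Pads are 32 mm wide; open, the fingers measure 118 mm over their backs; the gripper's body (76 mm by 178 mm) begins 60 mm behind the grasp point.
Start: joints at [-1.196, 0.494, 1.345, -0, 1.302, -0.096], TCP at [0.283, -0.557, 0.214] pointing down, gripper open.
Joint ranges: [-2.91, 2.91], [-0.82, 2.16], [0.22, 2.67], [-1.22, 4.37], [0.12, 2.79], [-3.08, 3.08]. Speed limits (rad/s): [1.89, 1.89, 2.57, 3.01, 3.01, 3.01].

INTERFACE

Orientations are given as a rotation vector (axis times angle).
In Python, from bench import env gives the robot as it stands. The module is installed in compiled form; this text tells all that it offers.
- The arm moves only by the shell command python3 -m handwheel 'ROWS' [FORCE]. ROWS is a JSON object of lists of equal length, an entry for each row: "dp": the shift along the tool's x, y, z in m, a list of three; "dr": the turn, a rotation vector about the tool's x, y, z in rad, a list of three; "hand": the finger opening in m, from 0 to 0.0912. In form: {"dp": [[x, y, z], ...], "dr": [[wx, wy, wz], ...], "hand": [hand, ...]}. A call has 1 to 12 rows; each row is the pose to reach, as a shift and turn from the pose measured when the call began, along the tool's axes at that moment; what a row does not reach only later rows make up. A row lasts 1/10 s, in which the tool goes at most 50 mm and 8.59 degrees, less where a joint would pass 70% of its speed; a pose out of reach is approached as far as the arm can. A call with a gripper value outside its range is refused whole. The fingers move at their own pace and stop on an object; FORCE is the grip in N (left out, the last holds). Time passes only in rows, so rows that repeat a pose let the fingers close. It gives the time, the measured TCP pose, the force and the opening at its end, in the units of the state.
- env.sense(): the state, without advancing time (a new reading comes with each control period).
- env.grab_frame(name): name is "scene" or "top"; returns a dict with "image" (420x560x3 uint8, red, green, blue), "camera_matrix" (3x3 intrinsics, pixels), "T" (4x4, takes a point from camera to world coordinates). Camera axes: x right, y down, z forward; pixel columns grow to the right and rows downward; lengths in m; the calibration is good to about 2 mm. A picture is of the moment at which its call begins. There is no depth.
- env.job_done(): hands the job in, once; it reports no verdict.
The state is a dict: "t": time; "joints": joint angles; "joint_vel": joint speeds; "joint_torque": joint torques, N m; "ee_pos": TCP position; "ee_rot": TCP orientation; "contact_force": force on the tool from outside, world axes, zero at the start; "wrist_torque": the same for the moment, N m; "gripper_width": finger opening in m.
Only numpy, scipy, OpenCV 4.12 (cv2) and the standard library are available. Lean on these libraries where they do the work, as an engineer would, in place of code of your own. Each camera call takes 0.05 s, during which the arm holds its last target. There are 200 camera calls.

TASK

Change the cold store over from mains to standby at the interlocked lever box: first throw the red mains lever fully off (towards the robot, to its green mark), then throw fully on (away, to its red mark) the one yellow standby lever that is free. The other two yellow levers are locked because nothing is plugged into their inlets: find out by trying them gently, never force a lever that is blocked (20 N at most), and leave those two fully off; do not disturb the bottles and the cup.

Things in the scene. Friction and masses are not known exactly. Their poses are not given: they have to be found in the camera images.
- changeover_box: interlocked changeover switch bolted to the counter: grey steel box 210 (x) x 400 (y) x 75 mm high, bright top plate, four levers in a row standing out of slots in its top; origin at the centre of its underside, x away from the robot, y along the row. Levers at x = 0, y = +127.5 (mains), +42.5, -42.5, -127.5 mm (standby 1, 2, 3), pivots parallel to y, 45 mm above the counter
- mains (a joint): red lever at the +y end of the row, value in rad: 0 = fully off (leaning 25 degrees towards the robot, to its green mark), 0.87 = fully on (leaning 25 degrees away, to its red mark); starts on. While it is not fully off, a hidden locking bar blocks all three yellow levers
- mains_tip (a point): centre of the rounded top end of the grip, 105 mm from the pivot; each lever has a round plastic grip 22 mm thick reaching from 47 to 105 mm from its pivot; its top is about 140 mm above the counter at both ends of the throw, 150 mm in the middle
- standby_1 (a joint): yellow lever next to the red one, value in rad: 0 = fully off (leaning 25 degrees towards the robot, to its green mark), 0.87 = fully on (leaning 25 degrees away, to its red mark); starts off. Two of the three yellow levers are locked by their inlets, which ones differs each time and cannot be seen
- standby_1_tip (a point): centre of the rounded top end of the grip, 105 mm from the pivot; all levers are stiff (about 0.25 N m: 3 to 8 N at the grip, depending on where it is pushed), stay wherever they are left and have firm stops at both ends of the throw
- standby_2 (a joint): yellow lever, second from the red one, value in rad: 0 = fully off (leaning 25 degrees towards the robot, to its green mark), 0.87 = fully on (leaning 25 degrees away, to its red mark); starts off. A blocked lever gives only up to about 6 mm at its tip, then stands firm
- standby_2_tip (a point): centre of the rounded top end of the grip, 105 mm from the pivot; box and levers must not be pushed with more than 20 N
- standby_3 (a joint): yellow lever at the -y end of the row, value in rad: 0 = fully off (leaning 25 degrees towards the robot, to its green mark), 0.87 = fully on (leaning 25 degrees away, to its red mark); starts off
- standby_3_tip (a point): centre of the rounded top end of the grip, 105 mm from the pivot; same lever and grip as the others
- soda_bottle: bystander: clear bottle with green label, 66 mm wide, 210 mm high, upright; origin at the centre of its underside
- syrup_bottle: bystander: amber bottle with yellow cap, 60 mm wide, 200 mm high, upright; origin at the centre of its underside
- cup: bystander: clear plastic cup, 84 mm wide at the rim, 110 mm high, upright; origin at the centre of its underside

How it is judged:
On the way, in this order (a step that is already met when the one before it is completed fails the run):
1. the mains lever is fully off while all standby levers are still off (value of joint mains below 0.04 rad and value of joint each of standby_1, standby_2, standby_3 below 0.15 rad), for 0.2 s.
2. the free standby lever is fully on (value of joint any of standby_1, standby_2, standby_3 above 0.83 rad), for 0.2 s.
At the end, for the whole second after the job is handed in: the mains lever is fully off (below 0.04 rad), one standby lever is fully on (above 0.83 of 0.87 rad), the other two standby levers are fully off (below 0.07 rad), and all levers are at rest (value of joint mains below 0.04 rad and ((value of joint standby_1 above 0.83 rad and value of joint each of standby_2, standby_3 below 0.07 rad) or (value of joint standby_2 above 0.83 rad and value of joint each of standby_1, standby_3 below 0.07 rad) or (value of joint standby_3 above 0.83 rad and value of joint each of standby_1, standby_2 below 0.07 rad)) and velocity of joint mains between -0.05 and 0.05 rad/s and velocity of joint standby_1 between -0.05 and 0.05 rad/s and velocity of joint standby_2 between -0.05 and 0.05 rad/s and velocity of joint standby_3 between -0.05 and 0.05 rad/s); the robot touches nothing.
It fails at once if the box or a lever is pushed with more than 20 N (contact force between any of the fingers, the arm and changeover_box above 20 N).
It fails at once if the soda bottle, the syrup bottle or the cup is moved more than 20 mm or tipped (distance of any of soda_bottle, syrup_bottle, cup from where it was at the start of the episode above 0.02 m or angle between any of soda_bottle, syrup_bottle, cup's own z axis and vertical above 0.25 rad).
It also fails if it takes over 58 s, if anything falls off the work surface, if the arm or the gripper's body presses on something with over 40 N, if the wrist force passes 120 N, or if a joint passes its speed limit or range.

## Working session

There is one attempt and no reset: what is moved stays moved. The work goes in short steps, Python scripts to look and compute and a shell command to move; the robot and the scene stay as the last step left them, time stands still between calls to the robot, and variables do not carry over. Pictures are saved under pics/ and viewed, about 8 in all and at most 12, crops included, and the job is handed in when it is done.

```bash
mkdir -p pics; python3 - <<'E'
from bench import env
import cv2,numpy as np
s=env.sense();print({k:np.round(v,3) for k,v in s.items()})
for n in("scene","top"):
    f=env.grab_frame(n);cv2.imwrite(f"pics/{n}0.png",f["image"][:,:,::-1]);np.savez(f"{n}0.npz",**f);print(n,f["camera_matrix"].round(1).tolist(),f["T"].round(3).tolist())
E
```

```text
{'t': np.float64(0.0), 'joints': array([-1.197,  0.494,  1.346,  0.   ,  1.302, -0.096]), 'joint_vel': array([ 0.001, -0.001,  0.   ,  0.001,  0.001, -0.   ]), 'joint_torque': array([ 1.0000e-03, -8.7882e+01, -3.8185e+01,  7.1000e-02,  5.3000e-02,
       -0.0000e+00]), 'ee_pos': array([ 0.283, -0.557,  0.213]), 'ee_rot': array([-3.054, -0.731,  0.   ]), 'contact_force': array([0.435, 0.093, 0.148]), 'wrist_torque': array([ 0.032, -0.011, -0.032]), 'gripper_width': np.float64(0.091)}
scene [[428.2, 0.0, 278.0], [0.0, 428.2, 207.9], [0.0, 0.0, 1.0]] [[0.714, 0.358, -0.602, 1.236], [0.7, -0.389, 0.599, -0.602], [-0.02, -0.849, -0.528, 0.688], [0.0, 0.0, 0.0, 1.0]]
top [[467.2, 0.0, 280.0], [0.0, 467.2, 208.5], [0.0, 0.0, 1.0]] [[0.024, -0.998, 0.052, 0.519], [-1.0, -0.024, -0.004, 0.036], [0.006, -0.052, -0.999, 1.322], [0.0, 0.0, 0.0, 1.0]]
```

View pics/scene0.png

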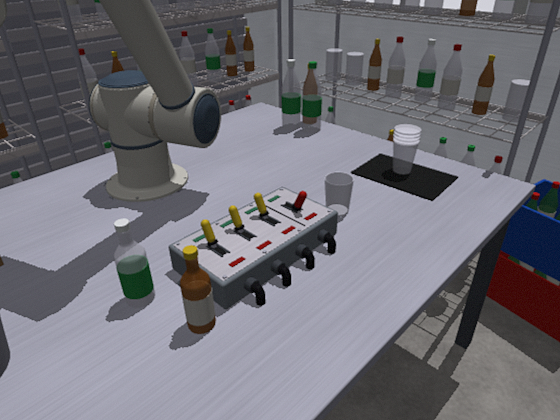

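View pics/top0.png

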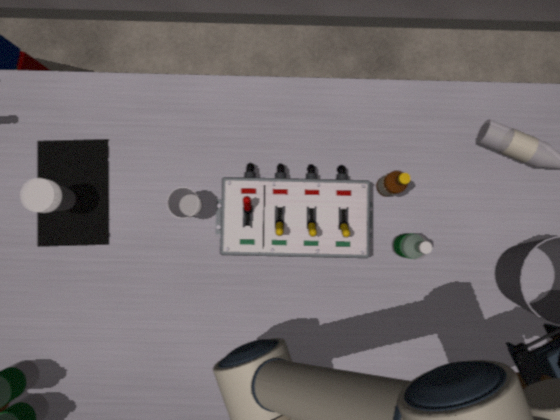

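The top view shows the box at about cols 222–370, rows 178–255. The red lever is at (247,203), the yellow ones at (280,230), (312,229) and (345,231), the bottles near (400,180) and (410,245), and the cup at (185,203). Next I'll measure these.

```bash
cat > h.py <<'E'
import numpy as np,cv2
from scipy.spatial.transform import Rotation as R
def ray(f,uv,z):
    K,T=f["camera_matrix"],f["T"]; d=T[:3,:3]@np.linalg.inv(K)@np.r_[uv,1.]; o=T[:3,3]
    return o+d*(z-o[2])/d[2]
def blobs(im,name,amin=12):
    h=cv2.cvtColor(im,cv2.COLOR_RGB2HSV);H,S,V=cv2.split(h)
    m={"y":(H>18)&(H<35)&(S>150)&(V>90),"r":((H<8)|(H>172))&(S>150)&(V>70),"g":(H>60)&(H<90)&(S>100)&(V>50)}[name]
    n,l,st,c=cv2.connectedComponentsWithStats(m.astype(np.uint8))
    return [(c[i],st[i]) for i in range(1,n) if st[i][4]>=amin]
E
python3 - <<'E'
from h import *
f=dict(np.load("top0.npz"));im=f["image"]
for k in "rgy":
    for c,st in blobs(im,k):
        if 160<c[1]<260 and 210<c[0]<440: print(k,c.round(1),st.tolist(),ray(f,c,.077 if st[2]>st[3]*1.8 else .125).round(4))
g=cv2.cvtColor(im,cv2.COLOR_RGB2HSV)
for uv,z in [((222,178),.075),((370,181),.075),((368,256),.075),((221,253),.075),((404,178),.2),((426,247),.21),((185,203),.11)]: print(uv,ray(f,uv,z).round(3))
cv2.imwrite("pics/crop.png",cv2.resize(im[150:270,200:450,::-1],None,fx=3.2,fy=3.2,interpolation=2))
E
```

```text
r [248.  190.5] [242, 189, 13, 4, 52] [0.6302 0.1176 0.077 ]
r [280.  191.1] [274, 190, 13, 4, 39] [0.6308 0.0321 0.077 ]
r [311.5 192. ] [306, 191, 12, 3, 36] [ 0.6304 -0.0522  0.077 ]
r [343.2 192.5] [337, 191, 13, 4, 50] [ 0.6311 -0.1372  0.077 ]
r [246.6 203.1] [244, 197, 6, 14, 74] [0.5933 0.1171 0.125 ]
g [398.9 245.6] [394, 235, 11, 22, 71] [ 0.4939 -0.2753  0.125 ]
g [246.5 241.1] [241, 240, 12, 4, 34] [0.4951 0.1179 0.077 ]
g [278.5 242. ] [273, 241, 12, 3, 36] [0.4949 0.0328 0.077 ]
g [310.5 243. ] [305, 242, 12, 3, 36] [ 0.4942 -0.0524  0.077 ]
g [342.7 243.6] [337, 242, 12, 4, 37] [ 0.4947 -0.138   0.077 ]
y [403.9 178.2] [399, 173, 11, 12, 104] [ 0.6676 -0.2864  0.125 ]
y [278.6 229.6] [276, 223, 7, 12, 59] [0.5274 0.0333 0.125 ]
y [311.8 230.4] [309, 224, 7, 12, 58] [ 0.5276 -0.0517  0.125 ]
y [345.  230.9] [342, 225, 8, 12, 59] [ 0.5282 -0.1368  0.125 ]
(222, 178) [0.662 0.188 0.075]
(370, 181) [ 0.664 -0.209  0.075]
(368, 256) [ 0.463 -0.206  0.075]
(221, 253) [0.462 0.185 0.075]
(404, 178) [ 0.659 -0.266  0.2  ]
(426, 247) [ 0.494 -0.318  0.21 ]
(185, 203) [0.591 0.278 0.11 ]
```

View pics/crop.png

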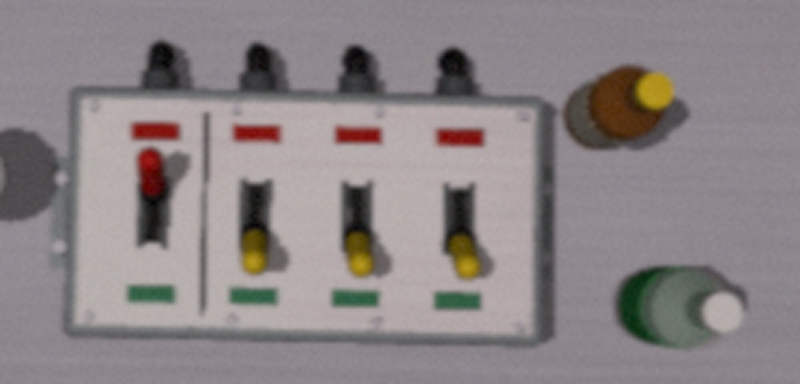

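```bash
python3 -m handwheel '{"dp":[[0,0,-0.05],[0,0,-0.1],[0,0,-0.12],[0.0195,-0.767,-0.12],[0.0195,-0.767,-0.12],[0.0195,-0.767,-0.12],[0.0195,-0.767,-0.12],[0.0195,-0.767,-0.12],[0.0195,-0.767,-0.12],[0.0195,-0.767,-0.12],[0.0195,-0.767,-0.12],[0.0195,-0.767,-0.12]],"dr":[[0,0,0],[0,0,0],[0,0,0],[0,0,1.101],[0,0,1.101],[0,0,1.101],[0,0,1.101],[0,0,1.101],[0,0,1.101],[0,0,1.101],[0,0,1.101],[0,0,1.101]],"hand":[0,0,0,0,0,0,0,0,0,0,0,0]}' 20
cat >> h.py <<'E'
def to(env,x,y,z):
    "tool-frame shift/turn from now to world xyz, tool down with tool y = -x world"
    s=env.sense();Rn=R.from_rotvec(s["ee_rot"]);G=R.from_matrix(np.array([[0,-1,0],[-1,0,0],[0,0,-1.]]))
    print(s["t"].round(2),s["ee_pos"].round(4),"dp",Rn.inv().apply(np.array([x,y,z])-s["ee_pos"]).round(4),"dr",(Rn.inv()*G).as_rotvec().round(3),"F",s["contact_force"].round(2),s["joints"].round(2))
E
python3 -c "
from h import *;from bench import env
to(env,.647,.118,.33)"
```

```text
t: 1.3
ee_pos: [0.0888, -0.1487, 0.3334]
ee_rot: [-2.985, 0.977, 0.002]
contact_force: [-0.5, -0.4, 0.9]
gripper_width: 0.0006Traceback (most recent call last):
  File "<string>", line 3, in <module>
    to(env,.647,.118,.33)
    ~~^^^^^^^^^^^^^^^^^^^
  File "h.py", line 14, in to
    print(s["t"].round(2),s["ee_pos"].round(4),"dp",Rn.inv().apply(np.array([x,y,z])-s["ee_pos"]).round(4),"dr",(Rn.inv()*G).as_rotvec().round(3),"F",s["contact_force"].round(2),s["joints"].round(2))
          ^^^^^^^^^^^^
AttributeError: 'float' object has no attribute 'round'
```

```bash
sed -i 's/s\["t"\].round(2)/round(float(s["t"]),2)/' h.py
python3 -c "
from h import *;from bench import env
to(env,.647,.118,.33)"
```

```text
1.3 [ 0.0888 -0.1487  0.3334] dp [ 0.2925 -0.5451  0.0034] dr [-0.     0.002  0.938] F [-0.54 -0.44  0.86] [-1.38 -0.38  1.97 -0.    1.55  0.82]
```

I had the sign of the tool's yaw wrong, so the arm swung in towards the base. It touched nothing and stayed high. From here I use the computed shift.

```bash
python3 -m handwheel '{"dp":[[0.2925,-0.545,0.003],[0.2925,-0.545,0.003],[0.2925,-0.545,0.003],[0.2925,-0.545,0.003],[0.2925,-0.545,0.003],[0.2925,-0.545,0.003],[0.2925,-0.545,0.003],[0.2925,-0.545,0.003],[0.2925,-0.545,0.003],[0.2925,-0.545,0.003],[0.2925,-0.545,0.003],[0.2925,-0.545,0.003]],"dr":[[0,0,0.938],[0,0,0.938],[0,0,0.938],[0,0,0.938],[0,0,0.938],[0,0,0.938],[0,0,0.938],[0,0,0.938],[0,0,0.938],[0,0,0.938],[0,0,0.938],[0,0,0.938]],"hand":[0,0,0,0,0,0,0,0,0,0,0,0]}' >/dev/null
python3 -c "
from h import *;from bench import env
to(env,.647,.118,.33)"
```

```text
2.5 [0.4628 0.0238 0.3321] dp [-0.0942 -0.1842  0.0021] dr [ 0.001  0.001 -0.   ] F [-0.4  -1.38  0.41] [-0.08  0.15  1.53  0.    1.46  3.06]
```

Joint 6 is near its limit in this orientation (3.06 of 3.08), so I'll use the half-turned equivalent.

```bash
sed -i 's/\[\[0,-1,0\],\[-1,0,0\],\[0,0,-1.\]\]/[[0,1,0],[1,0,0],[0,0,-1.]]/' h.py
python3 -m handwheel '{"dp":[[0,0,0],[0,0,0],[0,0,0],[0,0,0],[0,0,0],[0,0,0],[0,0,0],[0,0,0],[0,0,0],[0,0,0],[0,0,0],[0,0,0]],"dr":[[0,0,-0.2],[0,0,-0.4],[0,0,-0.6],[0,0,-0.8],[0,0,-1.0],[0,0,-1.2],[0,0,-1.4],[0,0,-1.6],[0,0,-1.7],[0,0,-1.7],[0,0,-1.7],[0,0,-1.7]],"hand":[0,0,0,0,0,0,0,0,0,0,0,0]}' >/dev/null
python3 -c "
from h import *;from bench import env
to(env,.647,.118,.33)"
```

```text
3.7 [0.4625 0.0238 0.3319] dp [ 0.1955 -0.0684  0.0017] dr [-0.002 -0.    -1.436] F [-0.44  0.97  0.18] [-0.08  0.15  1.53  0.    1.46  1.36]
```

```bash
python3 -m handwheel '{"dp":[[0.195,-0.068,0],[0.195,-0.068,0],[0.195,-0.068,0],[0.195,-0.068,0],[0.195,-0.068,0],[0.195,-0.068,0],[0.195,-0.068,0],[0.195,-0.068,0],[0.195,-0.068,0],[0.195,-0.068,0],[0.195,-0.068,0],[0.195,-0.068,0]],"dr":[[0,0,-1.436],[0,0,-1.436],[0,0,-1.436],[0,0,-1.436],[0,0,-1.436],[0,0,-1.436],[0,0,-1.436],[0,0,-1.436],[0,0,-1.436],[0,0,-1.436],[0,0,-1.436],[0,0,-1.436]],"hand":[0,0,0,0,0,0,0,0,0,0,0,0]}' >/dev/null
python3 -c "
from h import *;from bench import env
to(env,.65,.118,.105)"
```

```text
4.9 [0.6465 0.1175 0.3315] dp [2.000e-04 4.000e-03 2.265e-01] dr [-0.002 -0.001 -0.003] F [-0.59 -0.16  0.02] [0.09 0.46 1.08 0.   1.6  0.09]
```

```bash
python3 -m handwheel '{"dp":[[0,0.004,0.05],[0,0.004,0.1],[0,0.004,0.15],[0,0.004,0.2],[0,0.004,0.225],[0,0.004,0.225],[0,0.004,0.225]],"dr":[[0,0,0],[0,0,0],[0,0,0],[0,0,0],[0,0,0],[0,0,0],[0,0,0]],"hand":[0,0,0,0,0,0,0]}' >/dev/null
python3 -c "
from h import *;from bench import env
to(env,.63,.118,.105)
f=env.grab_frame('scene');cv2.imwrite('pics/s1.png',cv2.resize(f['image'][120:340,120:400,::-1],None,fx=2.5,fy=2.5))"
```

```text
5.6 [0.6505 0.1178 0.1073] dp [ 0.0001 -0.0205  0.0023] dr [-0.002 -0.001 -0.004] F [ 0.13 -0.02  1.03] [0.09 0.65 1.36 0.   1.13 0.09]
```

View pics/s1.png

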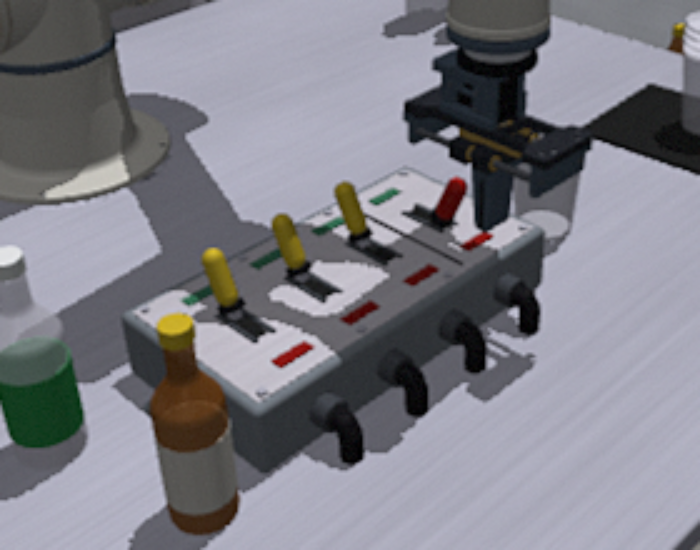

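The shut fingers stand behind the red lever, clear of it (crop: fingers near (490,195), lever near (452,200)). I'll start pulling slowly towards the robot.

```bash
python3 -m handwheel '{"dp":[[0,-0.004,0],[0,-0.008,0],[0,-0.012,0],[0,-0.015,0],[0,-0.018,0],[0,-0.021,0],[0,-0.024,0],[0,-0.027,0],[0,-0.03,0]],"dr":[[0,0,0],[0,0,0],[0,0,0],[0,0,0],[0,0,0],[0,0,0],[0,0,0],[0,0,0],[0,0,0]],"hand":[0,0,0,0,0,0,0,0,0]}'
python3 -c "
from h import *;from bench import env
to(env,.56,.118,.107)"
```

```text
t: 6.55
ee_pos: [0.622, 0.118, 0.1087]
ee_rot: [2.225, 2.217, 0.005]
contact_force: [6.1, -0.6, 6.4]
gripper_width: 0.0004
6.55 [0.622  0.118  0.1087] dp [-0.0002 -0.062   0.0015] dr [ 0.002 -0.002 -0.004] F [ 6.09 -0.63  6.36] [0.09 0.61 1.44 0.   1.08 0.1 ]
```

```bash
python3 -m handwheel '{"dp":[[0,-0.004,0],[0,-0.008,0],[0,-0.012,0],[0,-0.016,0],[0,-0.02,0],[0,-0.024,0],[0,-0.028,0],[0,-0.032,0],[0,-0.036,0],[0,-0.04,0]],"dr":[[0,0,0],[0,0,0],[0,0,0],[0,0,0],[0,0,0],[0,0,0],[0,0,0],[0,0,0],[0,0,0],[0,0,0]],"hand":[0,0,0,0,0,0,0,0,0,0]}'
python3 -c "
from h import *;from bench import env
to(env,.56,.118,.107)"
```

```text
t: 7.55
ee_pos: [0.5815, 0.1182, 0.1085]
ee_rot: [2.225, 2.217, 0.004]
contact_force: [2.8, -0.7, 2.4]
gripper_width: 0.0006
7.55 [0.5815 0.1182 0.1085] dp [-0.0003 -0.0215  0.0015] dr [ 0.002 -0.002 -0.004] F [ 2.84 -0.69  2.45] [0.1  0.57 1.54 0.   1.03 0.1 ]
```

```bash
python3 -m handwheel '{"dp":[[0,-0.004,0],[0,-0.008,0],[0,-0.012,0],[0,-0.014,0],[0,-0.016,0],[0,-0.016,0]],"dr":[[0,0,0],[0,0,0],[0,0,0],[0,0,0],[0,0,0],[0,0,0]],"hand":[0,0,0,0,0,0]}'
sleep 0; python3 -m handwheel '{"dp":[[0,-0.001,0],[0,-0.002,0],[0,-0.002,0]],"dr":[[0,0,0],[0,0,0],[0,0,0]],"hand":[0,0,0]}'
```

```text
t: 8.15
ee_pos: [0.5651, 0.1182, 0.1084]
ee_rot: [-2.226, -2.217, -0.004]
contact_force: [0.9, -0.5, 1.4]
gripper_width: 0.0002
t: 8.45
ee_pos: [0.5629, 0.1182, 0.1083]
ee_rot: [-2.226, -2.217, -0.003]
contact_force: [2.6, -1.6, 0.8]
gripper_width: 0.0006
```

```bash
for i in 1; do python3 -m handwheel '{"dp":[[0,-0.001,0],[0,-0.002,0],[0,-0.002,0]],"dr":[[0,0,0],[0,0,0],[0,0,0]],"hand":[0,0,0]}'; done
python3 -m handwheel '{"dp":[[0,-0.001,0],[0,-0.0015,0],[0,-0.0015,0]],"dr":[[0,0,0],[0,0,0],[0,0,0]],"hand":[0,0,0]}'
```

```text
t: 8.75
ee_pos: [0.5607, 0.1182, 0.1082]
ee_rot: [-2.225, -2.217, -0.003]
contact_force: [3.7, -0.1, 0.4]
gripper_width: 0.0007
t: 9.05
ee_pos: [0.5591, 0.1183, 0.1082]
ee_rot: [-2.225, -2.217, -0.003]
contact_force: [2.9, -1.2, -1.7]
gripper_width: 0.0005
```

```bash
python3 -m handwheel '{"dp":[[0,-0.001,0],[0,-0.0015,0],[0,-0.0015,0]],"dr":[[0,0,0],[0,0,0],[0,0,0]],"hand":[0,0,0]}'
python3 -m handwheel '{"dp":[[0,-0.001,0],[0,-0.001,0]],"dr":[[0,0,0],[0,0,0]],"hand":[0,0]}'
```

```text
t: 9.35
ee_pos: [0.5575, 0.1183, 0.1082]
ee_rot: [-2.225, -2.217, -0.003]
contact_force: [2.6, -1.1, -0.4]
gripper_width: 0.0004
t: 9.55
ee_pos: [0.5563, 0.1183, 0.1082]
ee_rot: [-2.225, -2.217, -0.003]
contact_force: [2.6, 0.2, -1.0]
gripper_width: 0.0003
```

```bash
for i in 1; do python3 -m handwheel '{"dp":[[0,-0.001,0],[0,-0.001,0]],"dr":[[0,0,0],[0,0,0]],"hand":[0,0]}'; done | grep -E "pos|force"
python3 -m handwheel '{"dp":[[0,-0.001,0],[0,-0.001,0]],"dr":[[0,0,0],[0,0,0]],"hand":[0,0]}' | grep -E "pos|force"
python3 -c "
from h import *;from bench import env
f=env.grab_frame('scene');cv2.imwrite('pics/s2.png',cv2.resize(f['image'][150:280,180:380,::-1],None,fx=3.5,fy=3.5))"
```

```text
ee_pos: [0.5551, 0.1183, 0.1082]
contact_force: [3.5, 0.4, -0.3]
ee_pos: [0.554, 0.1183, 0.1082]
contact_force: [2.9, 0.5, -0.4]
```

View pics/s2.png

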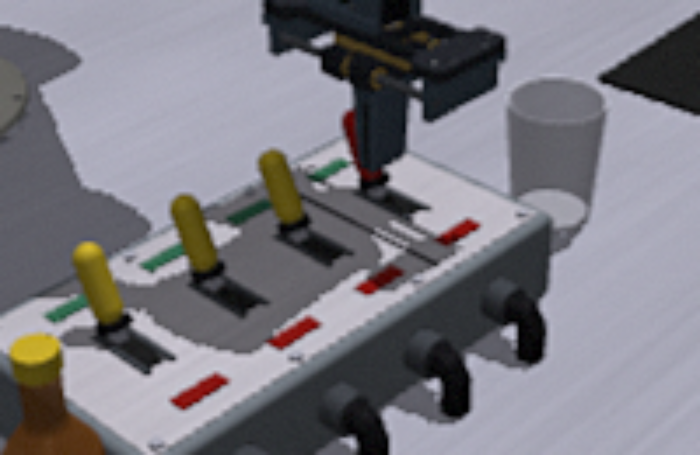

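The red lever, seen left of the fingers at (355,140), leans towards the robot almost like the yellow ones. It has not reached its stop, so I'll keep creeping.

```bash
python3 -m handwheel '{"dp":[[0,-0.001,0],[0,-0.001,0]],"dr":[[0,0,0],[0,0,0]],"hand":[0,0]}' | grep -E "pos|force"
python3 -m handwheel '{"dp":[[0,-0.001,0],[0,-0.001,0]],"dr":[[0,0,0],[0,0,0]],"hand":[0,0]}' | grep -E "pos|force"
```

```text
ee_pos: [0.5528, 0.1183, 0.1081]
contact_force: [2.2, -0.2, -0.7]
ee_pos: [0.5517, 0.1183, 0.1082]
contact_force: [2.3, -0.9, 0.9]
```

```bash
python3 -m handwheel '{"dp":[[0,-0.001,0],[0,-0.001,0]],"dr":[[0,0,0],[0,0,0]],"hand":[0,0]}' | grep -E "pos|force"
```

```text
ee_pos: [0.5511, 0.1183, 0.1083]
contact_force: [5.7, -0.1, -1.2]
```

```bash
python3 -m handwheel '{"dp":[[0,-0.001,0],[0,-0.001,0]],"dr":[[0,0,0],[0,0,0]],"hand":[0,0]}' | grep -E "pos|force"
```

```text
ee_pos: [0.551, 0.1183, 0.1086]
contact_force: [7.0, -0.4, -0.6]
```

The mains lever is at its stop: force rose from 2.5 to 7 N with no more travel. Back off, lift over, and go to standby 1 on the robot side.

```bash
python3 -m handwheel '{"dp":[[0,0.015,0],[0,0.015,-0.045],[0,0.015,-0.095],[0,0.015,-0.095],[-0.043,-0.03,-0.095],[-0.086,-0.073,-0.095],[-0.086,-0.073,-0.095],[-0.086,-0.073,-0.095],[-0.086,-0.073,-0.05],[-0.086,-0.073,0],[-0.086,-0.073,0],[-0.086,-0.073,0]],"dr":[[0,0,0],[0,0,0],[0,0,0],[0,0,0],[0,0,0],[0,0,0],[0,0,0],[0,0,0],[0,0,0],[0,0,0],[0,0,0],[0,0,0]],"hand":[0,0,0,0,0,0,0,0,0,0,0,0]}'
python3 -c "
from h import *;from bench import env
to(env,.5,.0325,.108)
f=env.grab_frame('scene');cv2.imwrite('pics/s3.png',cv2.resize(f['image'][150:280,180:380,::-1],None,fx=3.5,fy=3.5))"
```

```text
t: 12.0
ee_pos: [0.4774, 0.033, 0.1086]
ee_rot: [-2.225, -2.217, -0.003]
contact_force: [0.9, 1.0, 0.1]
gripper_width: 0.0004
12.0 [0.4774 0.033  0.1086] dp [-0.0004  0.0226  0.0006] dr [ 0.001 -0.002 -0.003] F [0.94 0.99 0.11] [-0.06  0.44  1.82  0.    0.88 -0.06]
```

View pics/s3.png

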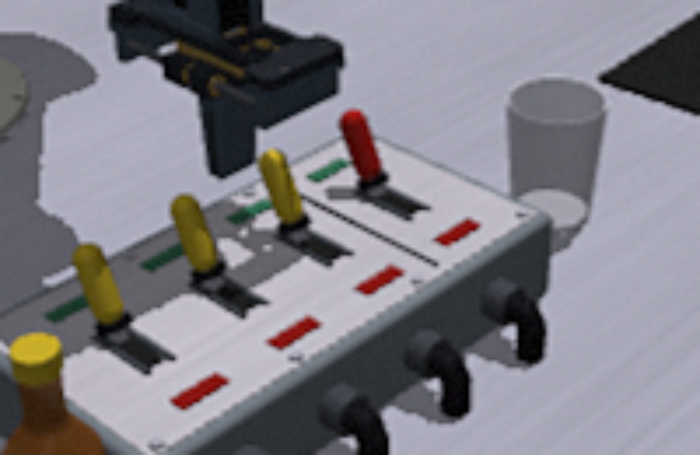

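The red lever is now parallel to the off yellow levers. Next I try standby 1 gently.

```bash
python3 -m handwheel '{"dp":[[0,0.004,0],[0,0.008,0],[0,0.012,0],[0,0.015,0],[0,0.017,0],[0,0.019,0]],"dr":[[0,0,0],[0,0,0],[0,0,0],[0,0,0],[0,0,0],[0,0,0]],"hand":[0,0,0,0,0,0]}' | grep -E "pos|force"
python3 -m handwheel '{"dp":[[0,0.0015,0],[0,0.003,0],[0,0.003,0]],"dr":[[0,0,0],[0,0,0],[0,0,0]],"hand":[0,0,0]}' | grep -E "pos|force"
```

```text
ee_pos: [0.4975, 0.0328, 0.1097]
contact_force: [0.7, -0.2, 1.0]
ee_pos: [0.5007, 0.0328, 0.1097]
contact_force: [-0.2, 0.8, 1.0]
```

```bash
python3 -m handwheel '{"dp":[[0,0.0015,0],[0,0.003,0],[0,0.003,0]],"dr":[[0,0,0],[0,0,0],[0,0,0]],"hand":[0,0,0]}' | grep -E "pos|force"
```

```text
ee_pos: [0.5028, 0.0329, 0.1095]
contact_force: [-4.0, -0.5, 1.6]
```

Contact at about x = 0.502. Continuing in 2 mm steps.

```bash
python3 -m handwheel '{"dp":[[0,0.001,0],[0,0.002,0],[0,0.002,0]],"dr":[[0,0,0],[0,0,0],[0,0,0]],"hand":[0,0,0]}' | grep -E "pos|force"
python3 -m handwheel '{"dp":[[0,0.001,0],[0,0.002,0],[0,0.002,0]],"dr":[[0,0,0],[0,0,0],[0,0,0]],"hand":[0,0,0]}' | grep -E "pos|force"
```

```text
ee_pos: [0.5039, 0.0329, 0.1095]
contact_force: [-6.3, 1.2, 3.7]
ee_pos: [0.5046, 0.033, 0.1093]
contact_force: [-9.7, 0.3, 7.0]
```

```bash
python3 -m handwheel '{"dp":[[0,0.001,0],[0,0.0015,0],[0,0.0015,0]],"dr":[[0,0,0],[0,0,0],[0,0,0]],"hand":[0,0,0]}' | grep -E "pos|force"
```

```text
ee_pos: [0.5046, 0.033, 0.1091]
contact_force: [-9.1, 0.6, 7.4]
```

```bash
python3 -m handwheel '{"dp":[[0,0.001,0],[0,0.002,0],[0,0.002,0]],"dr":[[0,0,0],[0,0,0],[0,0,0]],"hand":[0,0,0]}' | grep -E "pos|force"
```

```text
ee_pos: [0.5048, 0.0331, 0.1089]
contact_force: [-10.6, -0.8, 10.8]
```

Standby 1 gave about 2.5 mm and then stood firm. It carried about 0.5 N m at 15 N, against 0.3 N m to move the mains lever, so it is locked. On to standby 2.

```bash
python3 -m handwheel '{"dp":[[0,-0.012,0],[0,-0.025,0],[0,-0.025,0],[-0.043,-0.025,0],[-0.0855,-0.025,0],[-0.0855,-0.025,0],[-0.0855,-0.02,0],[-0.0855,-0.014,0],[-0.0855,-0.01,0],[-0.0855,-0.006,0],[-0.0855,-0.004,0],[-0.0855,-0.004,0]],"dr":[[0,0,0],[0,0,0],[0,0,0],[0,0,0],[0,0,0],[0,0,0],[0,0,0],[0,0,0],[0,0,0],[0,0,0],[0,0,0],[0,0,0]],"hand":[0,0,0,0,0,0,0,0,0,0,0,0]}'|grep -E "pos|force"
python3 -m handwheel '{"dp":[[0,0.0015,0],[0,0.003,0],[0,0.003,0]],"dr":[[0,0,0],[0,0,0],[0,0,0]],"hand":[0,0,0]}' | grep -E "pos|force"
```

```text
ee_pos: [0.5006, -0.052, 0.1087]
contact_force: [-0.4, -0.3, 0.3]
ee_pos: [0.5028, -0.0518, 0.1085]
contact_force: [-4.3, 1.3, 1.5]
```

```bash
python3 -m handwheel '{"dp":[[0,0.001,0],[0,0.002,0],[0,0.002,0]],"dr":[[0,0,0],[0,0,0],[0,0,0]],"hand":[0,0,0]}' | grep -E "pos|force"
```

```text
ee_pos: [0.5043, -0.0517, 0.1085]
contact_force: [-5.0, 0.2, 3.7]
```

```bash
python3 -m handwheel '{"dp":[[0,0.001,0],[0,0.002,0],[0,0.002,0]],"dr":[[0,0,0],[0,0,0],[0,0,0]],"hand":[0,0,0]}' | grep -E "pos|force"
```

```text
ee_pos: [0.5059, -0.0516, 0.1085]
contact_force: [-4.7, 0.0, 2.1]
```

Standby 2 has moved a little further at a lower force. I'll keep going in small steps.

```bash
python3 -m handwheel '{"dp":[[0,0.001,0],[0,0.002,0],[0,0.003,0],[0,0.003,0]],"dr":[[0,0,0],[0,0,0],[0,0,0],[0,0,0]],"hand":[0,0,0,0]}' | grep -E "pos|force"
```

```text
ee_pos: [0.5086, -0.0516, 0.1084]
contact_force: [-4.8, -0.7, 4.3]
```

```bash
python3 -m handwheel '{"dp":[[0,0.001,0],[0,0.002,0],[0,0.002,0]],"dr":[[0,0,0],[0,0,0],[0,0,0]],"hand":[0,0,0]}' | grep -E "pos|force"
```

```text
ee_pos: [0.5106, -0.0515, 0.1084]
contact_force: [-4.8, 0.5, 1.9]
```

It has gone 8 mm at a steady 5 N, so standby 2 is the free lever. Drive it over. By symmetry with the mains lever the stop should be near x = 0.575.

```bash
python3 -m handwheel '{"dp":[[0,0.004,0],[0,0.008,0],[0,0.012,0],[0,0.016,0],[0,0.02,0],[0,0.024,0],[0,0.028,0],[0,0.032,0],[0,0.036,0]],"dr":[[0,0,0],[0,0,0],[0,0,0],[0,0,0],[0,0,0],[0,0,0],[0,0,0],[0,0,0],[0,0,0]],"hand":[0,0,0,0,0,0,0,0,0]}' | grep -E "pos|force"
```

```text
ee_pos: [0.5469, -0.0516, 0.1079]
contact_force: [-2.3, 0.1, 2.0]
```

```bash
python3 -m handwheel '{"dp":[[0,0.003,0],[0,0.006,0],[0,0.009,0],[0,0.012,0],[0,0.015,0],[0,0.017,0],[0,0.018,0]],"dr":[[0,0,0],[0,0,0],[0,0,0],[0,0,0],[0,0,0],[0,0,0],[0,0,0]],"hand":[0,0,0,0,0,0,0]}' | grep -E "pos|force"
```

```text
ee_pos: [0.565, -0.0516, 0.1075]
contact_force: [-3.6, 0.3, -0.6]
```

```bash
python3 -m handwheel '{"dp":[[0,0.0015,0],[0,0.003,0],[0,0.0045,0],[0,0.006,0],[0,0.006,0]],"dr":[[0,0,0],[0,0,0],[0,0,0],[0,0,0],[0,0,0]],"hand":[0,0,0,0,0]}' | grep -E "pos|force"
python3 -m handwheel '{"dp":[[0,0.001,0],[0,0.0015,0],[0,0.0015,0]],"dr":[[0,0,0],[0,0,0],[0,0,0]],"hand":[0,0,0]}' | grep -E "pos|force"
```

```text
ee_pos: [0.5713, -0.0517, 0.1075]
contact_force: [-3.0, 0.2, -0.5]
ee_pos: [0.5725, -0.0517, 0.1074]
contact_force: [-4.6, -1.0, -0.1]
```

```bash
python3 -m handwheel '{"dp":[[0,0.001,0],[0,0.0015,0],[0,0.0015,0]],"dr":[[0,0,0],[0,0,0],[0,0,0]],"hand":[0,0,0]}' | grep -E "pos|force"
```

```text
ee_pos: [0.5727, -0.0516, 0.1073]
contact_force: [-9.9, -1.4, 4.4]
```

```bash
python3 -m handwheel '{"dp":[[0,0.001,0],[0,0.001,0]],"dr":[[0,0,0],[0,0,0]],"hand":[0,0]}' | grep -E "pos|force"
```

```text
ee_pos: [0.5727, -0.0516, 0.1072]
contact_force: [-9.9, -1.1, 5.1]
```

That is the stop: 10 N with no more travel. Back off, lift clear, and compare with the first image.

```bash
python3 -m handwheel '{"dp":[[0,-0.01,0],[0,-0.025,0],[0,-0.025,0],[0,-0.025,-0.05],[0,-0.025,-0.1],[0,-0.025,-0.15],[0,-0.06,-0.19],[0,-0.1,-0.19],[0,-0.14,-0.19],[0,-0.14,-0.19],[0,-0.14,-0.19]],"dr":[[0,0,0],[0,0,0],[0,0,0],[0,0,0],[0,0,0],[0,0,0],[0,0,0],[0,0,0],[0,0,0],[0,0,0],[0,0,0]],"hand":[0,0,0,0,0,0,0,0,0,0,0]}'
python3 - <<'E'
from h import *;from bench import env
f=env.grab_frame('scene');cv2.imwrite('pics/s4.png',cv2.resize(f['image'][120:340,120:400,::-1],None,fx=2.5,fy=2.5))
g=dict(np.load("scene0.npz"))
for n,q in(("before",g),("now",f)):
  for k in "yr":
    for c,st in blobs(q["image"],k):
      if 180<c[1]<265 and 190<c[0]<330: print(n,k,c.round(1),st.tolist())
E
```

```text
t: 21.25
ee_pos: [0.4365, -0.0521, 0.3005]
ee_rot: [-2.215, -2.209, 0.015]
contact_force: [0.5, -0.5, 0.5]
gripper_width: 0.0004
before y [260.4 201.2] [254, 193, 12, 18, 92]
before y [235.4 214.4] [229, 206, 13, 19, 105]
before y [208.  228.9] [201, 220, 14, 20, 125]
before r [302.3 193.7] [299, 191, 7, 6, 29]
before r [310.4 216.1] [305, 213, 12, 7, 35]
before r [288.1 229.6] [282, 226, 13, 8, 38]
before r [263.6 244.7] [257, 241, 14, 8, 45]
before r [236.4 261.5] [229, 257, 16, 10, 57]
now y [261.1 201.1] [255, 193, 12, 18, 92]
now y [254.3 220.1] [251, 217, 8, 7, 41]
now y [208.1 230. ] [201, 220, 14, 20, 113]
now r [282.8 190. ] [278, 182, 10, 17, 97]
now r [310.4 216.1] [305, 213, 12, 7, 35]
now r [287.9 229.7] [282, 226, 13, 8, 37]
now r [263.6 244.7] [257, 241, 14, 8, 45]
now r [236.4 261.5] [229, 257, 16, 10, 57]
```

View pics/s4.png

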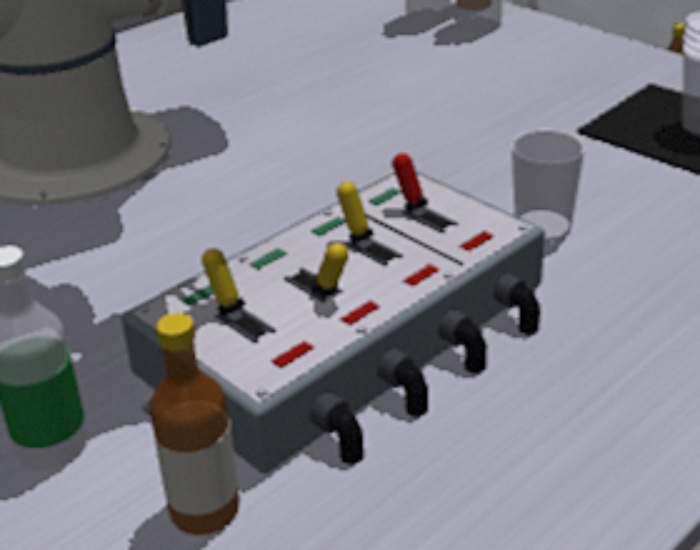

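```bash
python3 -c "
from bench import env
env.job_done()"
```

```text
the job is handed in; nothing more can be done
```

The changeover is done and handed in at about 21 s of the 58 s allowed: mains is fully off and standby 2 is fully on. No verdict was reported.

- **Mains (red):** I threw it off to its stop. The force rose from 2.5 to 7 N with no more travel, and in the picture it leans the same way as the off yellow levers.
- **Standby 1:** It gave about 2.5 mm and then stood firm at about 15 N, so I took it as locked and left it off. In the last image its grip sits 0.7 pixel from where it started, about 0.03 rad by my estimate, under the 0.07 rad limit.
- **Standby 2:** It was the free lever and went over at about 5 N. At the stop it read about 10 N with no more travel.
- **Standby 3:** I did not try it, because standby 2 turned out to be free.

**Final state:** The bottles and cup stand upright and look unmoved, though I did not measure their positions. The arm is clear of everything. The highest reading in any contact was about 15 N. Forces are only reported at the end of each move, so a brief peak between readings would not show.

**What went wrong:** I had the sign of the tool's heading wrong at the start, so the first move swung in towards the base without touching anything. The orientation I had chosen also brought joint 6 close to its range limit (3.06 of 3.08 rad), so I turned the hand half round before starting work.

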